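# Sort the mixed stool feet into their trays

### The arm

A 6-joint arm with a two-finger parallel gripper is mounted at the origin on the work surface. World frame = base frame: x ahead of the robot, y to its left, z up, the work surface at z = 0. Lengths are in m, angles in rad, forces in N, time in s.
With the tool pointing down it reaches from about 0.375 to 0.9 m from the base axis. Payload 3.1 kg.
Tool frame: the origin (TCP) lies midway between the tips of the shut fingers; the grasp point (between the pads) lies 19 mm behind it (tcp_to_grasp is the z of the grasp point in the tool frame, in m); z points along the fingers, y is the line along which they close (so a half turn about z gives the same grasp; the last joint's range is limited). The gripper opens to 87 mm and grips with 3 to 60 N. Pads are 19 mm wide; open, the fingers measure 117 mm over their backs; the gripper's body (75 mm by 190 mm) begins 51 mm behind the grasp point.
Start: joints at [-1.438, 0.527, 1.433, -0, 1.181, -0.178], TCP at [0.192, -0.595, 0.223] pointing down, gripper open.
Joint ranges: [-3.08, 3.08], [-0.75, 2.2], [0.22, 2.44], [-1.43, 4.57], [0, 2.65], [-2.85, 2.85]. Speed limits (rad/s): [2.79, 2.79, 3.14, 3.14, 3.14, 3.14].

### API

Orientations are given as a unit quaternion [x, y, z, w].
In Python, from station import movep, line_to, move_joints, gripper_to, sleep, solve_ik, observe, camera, get_calibration, MotionError, job_done, tcp_to_grasp gives the robot as it stands. The module is installed in compiled form; this text tells all that it offers. Calls block until the motion is done:
- movep(position, orientation): joint-space move of the TCP to a pose.
- line_to(position, orientation=None, velocity=0.15): straight line of the TCP; orientation=None keeps the orientation; velocity is the mean speed in m/s.
- move_joints(angles): joint-space move.
- gripper_to(opening): finger opening in m; the grip force is fixed at half the most; returns when the fingers have stopped.
- sleep(seconds).
- solve_ik(position, orientation): joint angles nearest the present ones, or None.
- observe(): the state.
- camera(name): name is "scene" or "side" or "wrist"; returns the picture (400x640x3 uint8, blue, green, red); there is no depth.
- get_calibration(name): a dict with "fx", "fy", "cx", "cy" (pixels), "k1" (the pictures are not rectified: a ray, as slopes to the right and down, at radius r is drawn at 1 + k1 r^2 times it, then the intrinsics apply), "world_from_camera" (4x4, takes a point from camera to world coordinates). Camera axes: x right, y down, z forward; pixel columns grow to the right and rows downward; lengths in m; the calibration is good to about 2 mm. A picture is of the moment at which its call begins: read the wrist's pose just before it. get_calibration takes no time and is no camera call; for the wrist camera it gives the pose at the moment of the call.
A pose or a line that the arm cannot do raises MotionError and nothing moves.
- job_done(): hands the job in; it is judged then, once.
The state is a dict: "t": time; "joints": joint angles; "dq": joint speeds; "joint_torque": joint torques, N m; "eef_pos": TCP position; "tcp_rot": TCP orientation; "contact_force": force on the tool from outside, world axes, zero at the start; "wrist_torque": the same for the moment, N m; "opening": finger opening in m; "gripper_force": force on a finger pad.
Only numpy, scipy, OpenCV 4.12 (cv2) and the standard library are available. Lean on these libraries where they do the work, as an engineer would, in place of code of your own. Each camera call takes 0.05 s, during which the arm holds its last target. There are 200 camera calls.

### The job

A mixed handful of stool feet is standing about on the upholsterer's bench: sort them, standing both pale wooden feet upright on the floor of the green tray, both white levelling feet with steel stems upright in the blue tray, and the brass ferrule upright in the red tray. Do not shift or knock over the mug or the glue jar.

Things in the scene. Friction and masses are not known exactly. Their poses are not given: they have to be found in the camera images.
- wood_foot_a: one of two identical turned feet of pale wood, standing upright on the bench: round, 60 mm tall, 32 mm across at the bottom, widening to 44 mm at 24 mm up and a straight 44 mm cylinder from there to the flat top. About 60 g. Origin: centre of its underside, z up its axis.
- wood_foot_b: one of two identical turned feet of pale wood, standing upright on the bench: round, 60 mm tall, 32 mm across at the bottom, widening to 44 mm at 24 mm up and a straight 44 mm cylinder from there to the flat top. About 60 g. Origin: centre of its underside, z up its axis.
- level_foot_a: one of two identical levelling feet, standing upright on the bench: a white nylon disc 44 mm across and 10 mm thick with a low cone on it, and an upright bare steel stem 14 mm across that ends 60 mm above the underside. Grip it by the stem. About 80 g. Origin: centre of the disc's underside, z up the stem.
- level_foot_b: one of two identical levelling feet, standing upright on the bench: a white nylon disc 44 mm across and 10 mm thick with a low cone on it, and an upright bare steel stem 14 mm across that ends 60 mm above the underside. Grip it by the stem. About 80 g. Origin: centre of the disc's underside, z up the stem.
- brass_ferrule: brass ferrule (metal end cup of a stool leg), standing upright on the bench: round, 60 mm tall, 30 mm across at the bottom, widening to 38 mm at 24 mm up and a straight 38 mm cylinder from there to the top, which shows a dark mouth (solid for gripping). About 150 g. Origin: centre of its underside, z up its axis.
- tray_green: green plastic tray, for the two wooden feet: open-topped, rectangular, fixed to the bench. Outside 88 mm along its x, 138 mm along its y, 22 mm high; walls and floor 4 mm thick, so the inside is 80 x 130 mm and its floor lies 4 mm above the origin. Origin: centre of its underside, z up. The three trays differ only in colour.
- tray_blue: blue plastic tray, for the two levelling feet: open-topped, rectangular, fixed to the bench. Outside 88 mm along its x, 138 mm along its y, 22 mm high; walls and floor 4 mm thick, so the inside is 80 x 130 mm and its floor lies 4 mm above the origin. Origin: centre of its underside, z up. The three trays differ only in colour.
- tray_red: red plastic tray, for the brass ferrule: open-topped, rectangular, fixed to the bench. Outside 88 mm along its x, 138 mm along its y, 22 mm high; walls and floor 4 mm thick, so the inside is 80 x 130 mm and its floor lies 4 mm above the origin. Origin: centre of its underside, z up. The three trays differ only in colour.
- mug: white ceramic mug, 78 mm across and 85 mm tall with a handle at its +y, standing at one side of the work (left or right), not to be disturbed. Origin: centre of its underside.
- glue_jar: amber glass glue jar with a red cap, 66 mm across and 80 mm tall, standing at the other side of the work from the mug, not to be disturbed. Origin: centre of its underside.
Things that resemble listed ones, but are neither listed nor needed, are in the scene too. What is meant by the tray_green is not black or pink, and is the larger of those in its own colour.

How it is judged:
By the outcome, as a careful person would: the job done as asked, in the order asked, and still so for the second after the job is handed in, with the robot touching nothing.
It also fails if it takes over 128 s, if anything falls off the work surface, if the arm or the gripper's body presses on something with over 40 N, if the wrist force passes 120 N, or if a joint passes its speed limit or range.

## Working session

There is one attempt and no reset: what is moved stays moved. The work goes in short steps, each a Python script; the robot and the scene stay as the last script left them, time stands still between calls to the robot, and variables do not carry over. Pictures are saved under pics/ and viewed, at most 14 in all, crops included, and the job is handed in when it is done.

```bash
mkdir -p pics
python3 - <<'E'
from station import *
import cv2
for n in("scene","side"):
    cv2.imwrite(f"pics/{n}0.png",camera(n)); c=get_calibration(n); print(n,{k:c[k] for k in("fx","fy","cx","cy","k1")}); print(c["world_from_camera"])
print(tcp_to_grasp, observe()["tcp_rot"])
E
```

```text
scene {'fx': 507.36267045563864, 'fy': 507.36267045563864, 'cx': 315.29957832541754, 'cy': 204.73036965873732, 'k1': -0.03187818313654515}
[[-0.75974571  0.45394264 -0.46553468  1.2138455 ]
 [ 0.65019343  0.52387481 -0.550276    0.85819389]
 [-0.00591185 -0.72075742 -0.69316217  1.09468491]
 [ 0.          0.          0.          1.        ]]
side {'fx': 380.8073226599233, 'fy': 380.8073226599233, 'cx': 322.207137544052, 'cy': 195.40973761431334, 'k1': -0.05725437762038571}
[[-0.95864148 -0.16192856  0.23406336  0.19638838]
 [-0.28425994  0.58587058 -0.75891498  0.96069494]
 [-0.01424083 -0.79406222 -0.60766964  0.82785771]
 [ 0.          0.          0.          1.        ]]
-0.0187 [ 9.87873122e-01  1.55260386e-01  2.00056223e-05 -9.52410091e-04]
```

View pics/scene0.png

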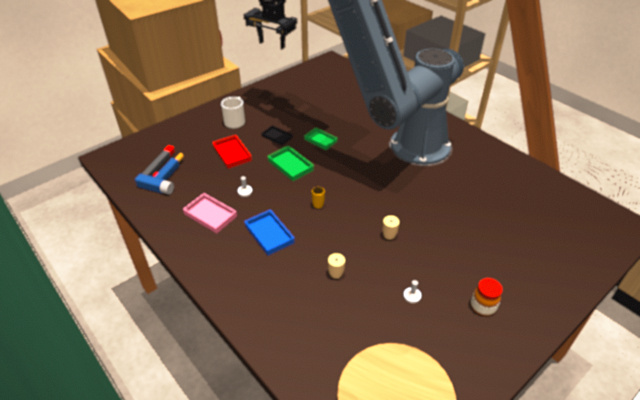

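View pics/side0.png

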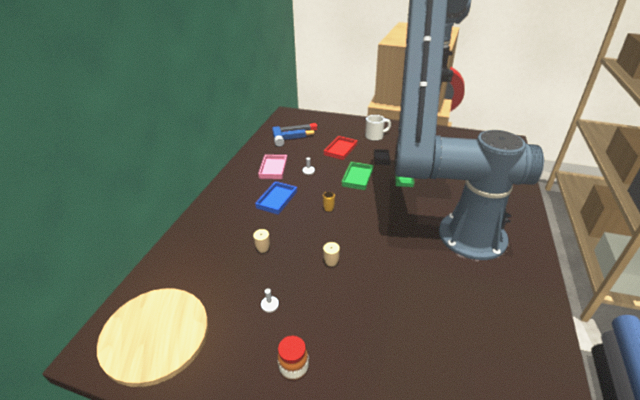

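Wooden feet are at scene pixels (391,227) and (336,265). Levelling feet are at (245,186) and (412,292), and the brass ferrule is at (318,197).
The things that could be mistaken for the green tray are the small green tray (320,138), the black one (277,134) and the pink one (210,212). By the description it is the larger green tray at (290,163). The blue tray is at (269,231), the red tray at (231,151), the mug at (233,110) and the jar at (487,296). The hammer and the round board are not needed.

```bash
cat > h.py <<'E'
from station import *
import cv2, numpy as np
from scipy.spatial.transform import Rotation as R
def world(c,px,z):
    px=np.atleast_2d(np.array(px,float)); d=(px-[c["cx"],c["cy"]])/[c["fx"],c["fy"]]
    u=d.copy()
    for _ in range(10): u=d/(1+c["k1"]*(u**2).sum(1,keepdims=True))
    T=np.array(c["world_from_camera"]); r=np.c_[u,np.ones(len(u))]@T[:3,:3].T
    return (T[:3,3]+r*((z-T[2,3])/r[:,2:]))[:,:2]
def pix(c,P):
    T=np.array(c["world_from_camera"]); p=(np.atleast_2d(P)-T[:3,3])@T[:3,:3]; u=p[:,:2]/p[:,2:]
    return u*(1+c["k1"]*(u**2).sum(1,keepdims=True))*[c["fx"],c["fy"]]+[c["cx"],c["cy"]]
def down(yaw):  # tool y (closing line) at angle yaw+90deg in world
    return (R.from_euler("z",yaw)*R.from_quat([1,0,0,0])).as_quat()
E
python3 - <<'E'
from h import *
c=get_calibration("scene")
for n,p,z in [("woodA",(391,219),.06),("woodB",(336,257),.06),("levA",(243,179),.06),("levB",(415,282),.06),("brass",(318,189),.06),("green",(290,162),.02),("blue",(269,230),.02),("red",(231,150),.02),("pink",(210,211),.02),("smallgreen",(320,138),.02),("mug",(233,99),.085),("jar",(489,288),.08)]:
    print(n,world(c,p,z).round(3))
s=get_calibration("wrist"); T=np.array(s["world_from_camera"]); o=observe()
print(T.round(3),s["fx"],R.from_quat(o["tcp_rot"]).as_matrix().round(2),o["eef_pos"])
E
```

```text
woodA [[0.394 0.223]]
woodB [[0.608 0.225]]
levA [[ 0.614 -0.198]]
levB [[0.512 0.418]]
brass [[ 0.468 -0.01 ]]
green [[ 0.422 -0.207]]
blue [[ 0.663 -0.003]]
red [[ 0.535 -0.393]]
pink [[ 0.751 -0.183]]
smallgreen [[ 0.258 -0.243]]
mug [[ 0.4   -0.569]]
jar [[0.401 0.559]]
[[ 0.307 -0.905 -0.293  0.273]
 [-0.952 -0.293 -0.093 -0.569]
 [-0.002  0.307 -0.952  0.384]
 [ 0.     0.     0.     1.   ]] 316.14530137997906 [[ 0.95  0.31 -0.  ]
 [ 0.31 -0.95  0.  ]
 [ 0.   -0.   -1.  ]] [ 0.191688   -0.59419609  0.2216823 ]
```

Run:
```python
from h import *
import pickle
for i,(x,y) in enumerate([(.47,-.2),(.46,.25)]):
    movep([x,y,.32],down(np.arctan2(y,x))); sleep(.3)
    c=get_calibration("wrist"); im=camera("wrist"); pickle.dump((c,im),open(f"w{i}.pkl","wb")); cv2.imwrite(f"pics/w{i}.png",im)
print(observe()["t"],observe()["joints"])
```

```text
4.2417 [ 2.83172970e-01  2.82590758e-01  1.55528501e+00 -6.48775043e-05
  1.30376307e+00  1.35714988e+00]
```

View pics/w0.png

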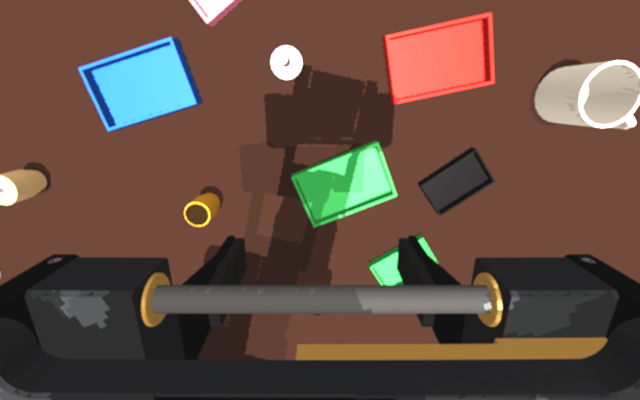

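View pics/w1.png

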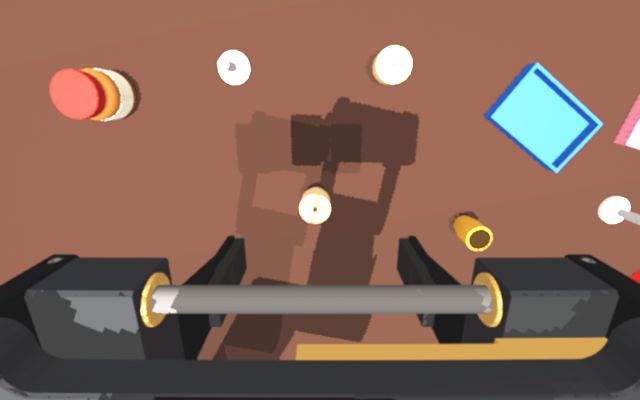

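The wrist views show all five feet:
- **w1:** wood feet at (315,207) and (393,65), one levelling foot at (233,67).
- **w0:** the other levelling foot at (286,62), brass at (199,212).
- **Trays:** large green at (345,184), clearly bigger than the small green partly hidden at (405,260). Blue is at (140,84) and red at (440,58).

Next I'll fit silhouette models for accurate poses.

```bash
cat > fit.py <<'E'
from h import *
import pickle,json
from scipy.optimize import minimize
a=np.linspace(0,2*np.pi,40)
ring=lambda r,z: np.c_[r*np.cos(a),r*np.sin(a),0*a+z]
wood=[np.vstack([ring(.016,0),ring(.022,.024),ring(.022,.06)])]
brass=[np.vstack([ring(.015,0),ring(.019,.024),ring(.019,.06)])]
lev=[np.vstack([ring(.022,0),ring(.022,.01)]),np.vstack([ring(.007,.01),ring(.007,.06)])]
tray=[np.array([[x*.044,y*.069,z] for x in(-1,1) for y in(-1,1) for z in(0,.022)])]
S=4
def fit(c,im,seed,model,p0,thr,yawed=False):
    x,y=seed; h=75 if yawed else 40
    x0,x1,y0,y1=max(x-h,0),min(x+h,640),max(y-h,0),min(y+h,400)
    g=cv2.resize(im[y0:y1,x0:x1],None,fx=S,fy=S,interpolation=cv2.INTER_CUBIC)
    m=thr(g.astype(int),cv2.cvtColor(g,cv2.COLOR_BGR2HSV).astype(int)).astype(np.uint8)
    m=cv2.morphologyEx(m,cv2.MORPH_CLOSE,np.ones((9,9),np.uint8))
    n,l,st,_=cv2.connectedComponentsWithStats(m); b=1+np.argmax(st[1:,4]); m=(l==b).astype(np.uint8)
    k,_=cv2.findContours(m,cv2.RETR_EXTERNAL,cv2.CHAIN_APPROX_NONE); cv2.drawContours(m,k,-1,1,-1)
    def ren(p):
        o=np.zeros_like(m); Rz=R.from_euler("z",p[2] if yawed else 0).as_matrix()
        for P in model:
            q=(pix(c,P@Rz.T+[p[0],p[1],0])+.5-[x0,y0])*S-.5
            cv2.fillConvexPoly(o,cv2.convexHull((q*16).round().astype(np.int32)),1,shift=4)
        return o
    def cost(p):
        o=ren(p); return 1-(o&m).sum()/max((o|m).sum(),1)
    best=None
    for yw in (np.linspace(0,np.pi,12,endpoint=False) if yawed else [0]):
        s=np.array([*p0,yw])[:3 if yawed else 2]; n=len(s)
        sim=np.vstack([s]+[s+np.eye(n)[i]*(.15 if i==2 else .008) for i in range(n)])
        r=minimize(cost,s,method="Nelder-Mead",options=dict(initial_simplex=sim,xatol=1e-4,fatol=1e-5))
        if best is None or r.fun<best.fun: best=r
    return best.x,best.fun
TH=dict(pale=lambda g,h:(h[...,2]>165),
 brass=lambda g,h:(h[...,1]>190)&(h[...,0]>12)&(h[...,0]<35)&(g[...,2]>90),
 white=lambda g,h:(h[...,1]<95)&(h[...,2]>130),
 green=lambda g,h:(h[...,0]>45)&(h[...,0]<80)&(h[...,1]>120),
 blue=lambda g,h:(h[...,0]>85)&(h[...,0]<130)&(h[...,1]>120),
 red=lambda g,h:((h[...,0]<6)|(h[...,0]>172))&(h[...,1]>170))
E
python3 - <<'E'
from fit import *
W=[pickle.load(open(f"w{i}.pkl","rb")) for i in(0,1)]
for n,v,s,mo,p,t,yw in [("wood_a",1,(315,207),wood,(.394,.223),"pale",0),("wood_b",1,(393,65),wood,(.608,.225),"pale",0),
 ("lev_a",0,(286,62),lev,(.614,-.198),"white",0),("lev_b",1,(233,67),lev,(.512,.418),"white",0),("brass",0,(202,207),brass,(.468,-.01),"brass",0),("brass",1,(472,232),brass,(.468,-.01),"brass",0),
 ("green",0,(345,184),tray,(.422,-.207),"green",1),("blue",0,(140,84),tray,(.663,-.003),"blue",1),("blue",1,(544,118),tray,(.663,-.003),"blue",1),("red",0,(440,58),tray,(.535,-.393),"red",1)]:
    r=fit(*W[v],s,mo,p,TH[t],yw); print(n,v,r[0].round(4),round(r[1],3))
E
```

```text
wood_a 1 [0.3966 0.2258] 0.075
wood_b 1 [0.6132 0.2285] 0.092
lev_a 0 [ 0.61   -0.2082] 0.101
lev_b 1 [0.5119 0.4166] 0.096
brass 0 [ 0.4759 -0.0232] 0.648
brass 1 [0.4759 0.0129] 0.627
green 0 [ 0.416  -0.215   3.1271] 0.043
blue 0 [ 0.662  -0.007  -0.1258] 0.007
blue 1 [ 0.6595 -0.0066  3.0213] 0.056
red 0 [ 0.5302 -0.4019 -0.1986] 0.034
```

Run:
```python
from fit import *
W=[pickle.load(open(f"w{i}.pkl","rb")) for i in(0,1)]
TH["brass"]=lambda g,h:(h[...,1]>185)&(h[...,0]>12)&(h[...,0]<35)
b=[]
for v,s in((0,(202,207)),(1,(472,232))):
    r=fit(*W[v],s,brass,(.468,-.005),TH["brass"]); print(r); b.append(r[0])
    g=W[v][1][s[1]-1:s[1]+2,s[0]-1:s[0]+2]; print(cv2.cvtColor(g,cv2.COLOR_BGR2HSV)[1])
def ov(v,items):
    c,im=W[v]; o=cv2.resize(im[:280],None,fx=2,fy=2,interpolation=cv2.INTER_CUBIC)
    for mo,p in items:
        for P in mo:
            q=(pix(c,P@R.from_euler("z",p[2] if len(p)>2 else 0).as_matrix().T+[p[0],p[1],0])+.5)*2-.5
            cv2.polylines(o,[cv2.convexHull(q.round().astype(np.int32))],1,(255,0,255),1)
    return o
A=ov(0,[(lev,(.610,-.2082)),(brass,b[0]),(tray,(.416,-.215,3.1271)),(tray,(.662,-.007,-.1258)),(tray,(.5302,-.4019,-.1986))])[:480,150:950]
B=ov(1,[(wood,(.3966,.2258)),(wood,(.6132,.2285)),(lev,(.5119,.4166)),(brass,b[1])])[:540,400:1040]
cv2.imwrite("pics/ovA.png",A);cv2.imwrite("pics/ovB.png",B)
```

```text
(array([ 0.47186949, -0.0106085 ]), np.float64(0.553876571105776))
[[ 16 147  90]
 [ 16 162 107]
 [ 19 189 188]]
(array([ 0.47210932, -0.00289547]), np.float64(0.6027718264595607))
[[ 30 110 255]
 [ 30 155 255]
 [ 21 186 240]]
```

View pics/ovA.png

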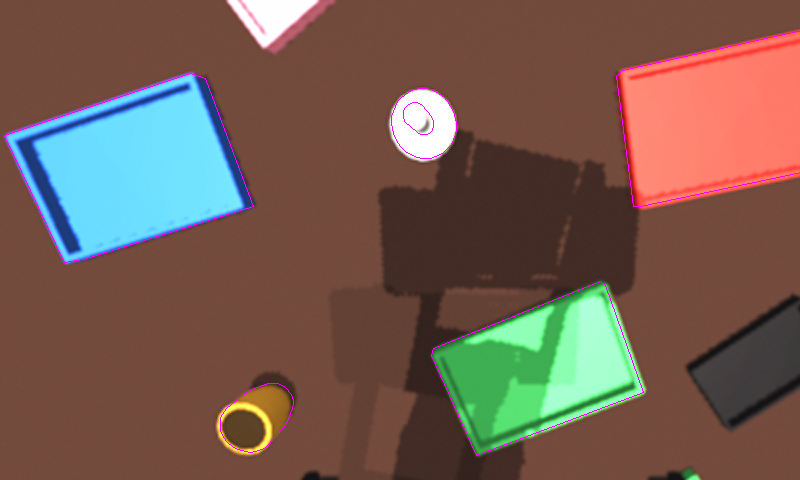

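View pics/ovB.png

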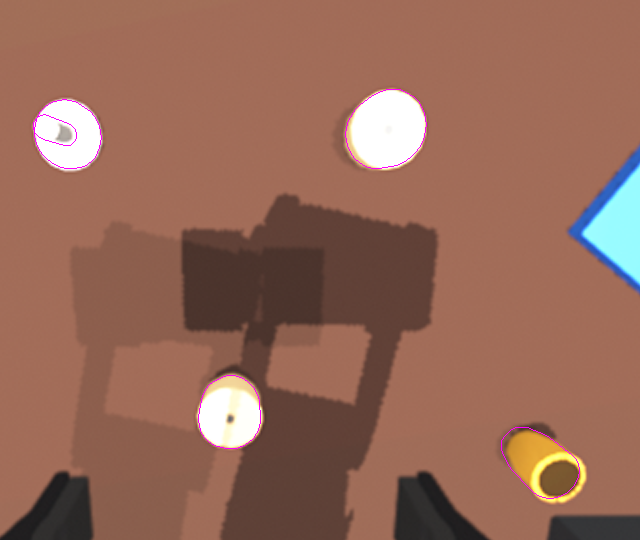

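The overlays fit all the objects to within a couple of mm, and the brass fit is good enough for self-centring jaws. The large green tray choice is confirmed, so I'll do the first wooden foot.

```bash
cat > pp.py <<'E'
from h import *
TR=dict(green=(.416,-.215,3.1271-np.pi),blue=(.661,-.007,-.124),red=(.5302,-.4019,-.1986))
UP=.17
def best(p,yaw):
    j=np.array(observe()["joints"]); o=[]
    for y in(yaw,yaw+np.pi):
        q=solve_ik(p,down(y))
        if q is not None: o.append((np.abs(np.array(q)-j).max(),y))
    return down(min(o)[1])
def place_pose(tray,off):
    x,y,t=TR[tray]; return np.array([x-off*np.sin(t),y+off*np.cos(t)]),t+np.pi/2
def pp(xy,tray,off,w,gz):
    tgt,yaw=place_pose(tray,off); z=gz+tcp_to_grasp
    q=best([*xy,UP],yaw); movep([*xy,UP],q); gripper_to(w+.026)
    line_to([*xy,z],q,.12); gripper_to(max(w-.01,0)); s=observe(); print("grip",round(s["opening"],4),round(s["gripper_force"],1))
    line_to([*xy,UP],q,.15); s=observe(); print("lifted",round(s["opening"],4))
    q=best([*tgt,UP],yaw); movep([*tgt,UP],q); line_to([*tgt,z+.009],q,.12); sleep(.2)
    f0=observe()["contact_force"][2]
    for d in np.arange(.007,-.0015,-.001):
        line_to([*tgt,z+d],q,.02); f=observe()["contact_force"][2]-f0
        if f>3: break
    print("contact d",round(d,4),"f",round(f,1)); gripper_to(w+.022); line_to([*tgt,UP],q,.15); print("t",round(observe()["t"],1),tgt.round(3))
E
python3 - <<'E'
from pp import *
pp((.3966,.2258),"green",-.032,.044,.044)
E
```

```text
grip 0.0435 30.0
lifted 0.0433
contact d 0.003 f 11.6
t 15.2 [ 0.416 -0.247]
```

Run:
```python
from pp import *
cv2.imwrite("pics/s1.png",cv2.resize(camera("scene")[100:220,180:360],None,fx=4,fy=4))
pp((.6132,.2285),"green",.032,.044,.044)
pp((.610,-.2082),"blue",-.032,.014,.046)
im=camera("scene")[100:330,160:440]; cv2.imwrite("pics/s2.png",cv2.resize(im,None,fx=2.6,fy=2.6))
```

```text
grip 0.0433 30.0
lifted 0.0436
contact d 0.004 f 3.7
t 26.5 [ 0.416 -0.183]
grip 0.0132 30.0
lifted 0.013
contact d 0.003 f 6.7
t 36.4 [ 0.657 -0.039]
```

View pics/s2.png

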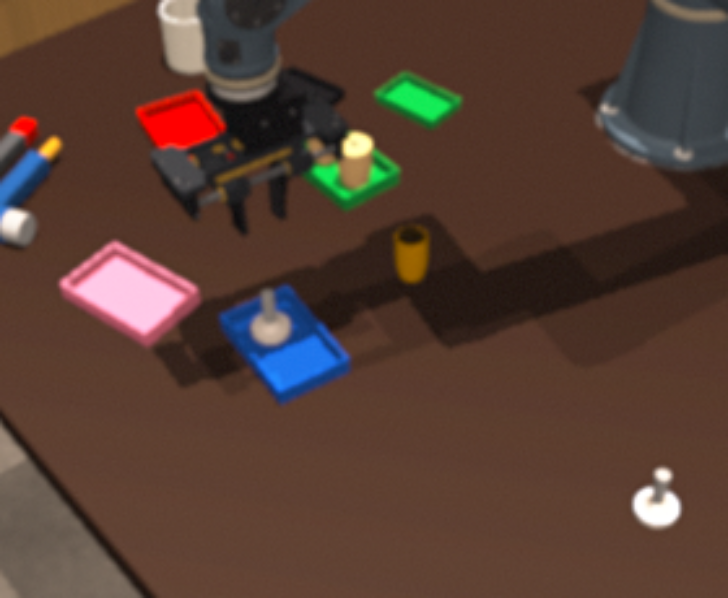

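The levelling foot stands upright in the blue tray (crop 270,320) and a wooden foot stands in the green tray (355,160). The gripper hides the other wooden foot. I'll carry on with the rest.

Run:
```python
from pp import *
pp((.5119,.4166),"blue",.032,.014,.046)
pp((.472,-.007),"red",0,.038,.044)
movep([.40,0,.35],down(0)); sleep(.3)
cv2.imwrite("pics/s3.png",cv2.resize(camera("scene")[80:320,160:520],None,fx=2.2,fy=2.2)); cv2.imwrite("pics/s3side.png",cv2.resize(camera("side")[90:390,220:440],None,fx=2,fy=2))
print(observe()["t"])
```

```text
grip 0.0133 30.0
lifted 0.013
contact d 0.003 f 6.5
t 47.7 [0.665 0.025]
grip 0.0368 30.0
lifted 0.0371
contact d 0.003 f 5.6
t 58.3 [ 0.53  -0.402]
60.425
```

View pics/s3.png

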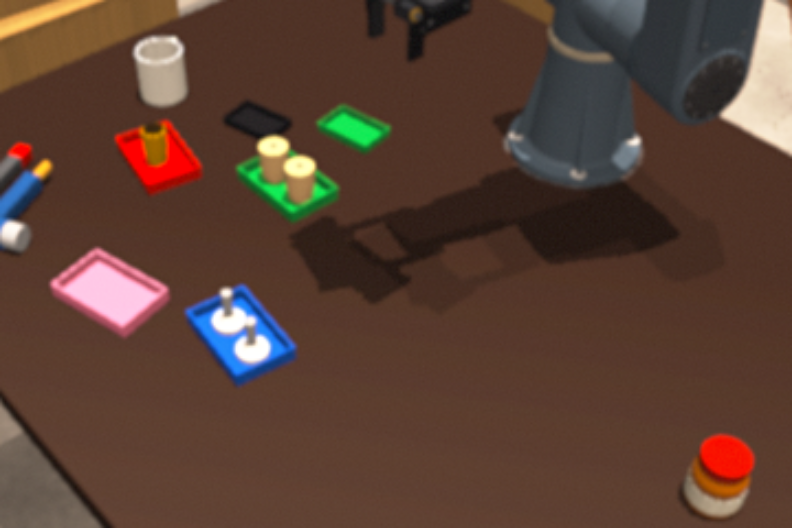

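View pics/s3side.png

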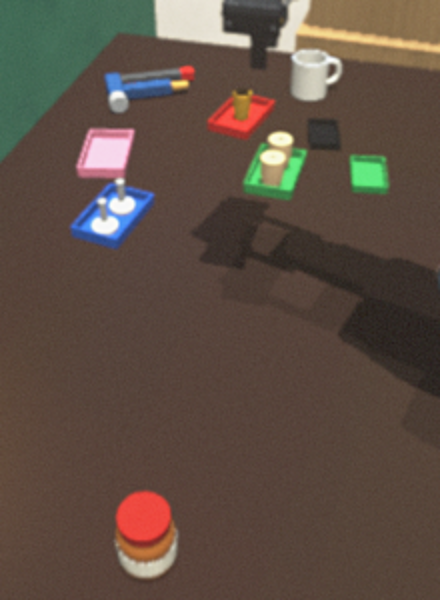

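Both views show all five feet upright in their trays: wood in green (scene crop 274,160 and 300,180), levelling feet in blue (228,315 and 252,345), brass in red (154,145). The mug and jar look where they were, and the arm is clear.

```bash
python3 -c "
from station import *
print(job_done())"
```

```text
the job is handed in; nothing more can be done
None
```

I sorted all five feet upright into their trays (wood in green, levelling feet in blue, brass in red) and handed the job in at about 60 s of the 128 s allowed; in the final pictures the mug and glue jar appear undisturbed.

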